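# Pull the rejected counting chamber from a snug bay and discard it

## Robot

A 6-joint arm with a two-finger parallel gripper is mounted at the origin on a cart in front of the work surface, level with it; the furniture and walls round the work are solid. World frame = base frame: x ahead of the robot, y to its left, z up, the work surface at z = 0. Lengths are in m, angles in rad, forces in N, time in s.
With the tool pointing down it reaches from about 0.375 to 0.9 m from the base axis. Payload 3.1 kg.
Tool frame: the origin (TCP) lies on the centre line of the jaws, within the pads' length; the fingertips stand 14 mm ahead of it and the grasp point (between the pads) lies 5 mm behind it (arm.tip_reach is the distance from the TCP to the fingertips, in m); z points along the fingers, y is the line along which they close (so a half turn about z gives the same grasp; the last joint's range is limited). The gripper opens to 85 mm and grips with 20 to 120 N. Pads are 22 mm wide; open, the fingers measure 114 mm over their backs; the gripper's body (76 mm by 85 mm) begins 54 mm behind the grasp point. The pads swing forward as they close: fully open they stand 13 mm farther back than shut.
Start: joints at [-1.369, 0.527, 1.433, -0, 1.181, -0.178], TCP at [0.232, -0.58, 0.245] pointing down, gripper open.
Joint ranges: [-3.08, 3.08], [-0.75, 2.2], [0.22, 2.44], [-1.43, 4.57], [0, 2.65], [-2.85, 2.85]. Speed limits (rad/s): [2.79, 2.79, 3.14, 3.14, 3.14, 3.14].

## Interface

Orientations are given as a unit quaternion [x, y, z, w].
In Python, from plant import arm gives the robot as it stands.
- The arm moves only by the tool drive_tool, never from a script. Its argument "increments" is a list of rows, each an object of numbers: "tx", "ty", "tz": the shift along the tool's x, y, z scaled (see below); "ax", "ay", "az": the turn, a rotation vector about the tool's x, y, z scaled (see below). In form: [{"tx": .., "ty": .., "tz": .., "ax": .., "ay": .., "az": ..}, ...]. A call has 1 to 20 rows; each row is the pose to reach, as a shift and turn from the pose commanded when the call began, along the tool's axes at that moment; what a row does not reach only later rows make up. The controller multiplies each number of a shift by 0.25 m and each number of a turn by pi/2 rad. A row lasts 1/12 s, in which the tool goes at most 41.7 mm and 7.16 degrees, less where a joint would pass 70% of its speed; a pose out of reach is approached as far as the arm can. A call with a number of a shift or a turn outside -1 to 1 is refused whole. A call with a gripper value outside its range is refused whole. "claw" is the closure, from -1 (fully open) to 1 (shut), set as the call begins (left out, the last holds). The fingers move at their own pace and stop on an object; the grip force is fixed at half the most. Time passes only in rows, so rows that repeat a pose let the fingers close. It gives the time, the measured TCP pose, the force, the opening and the grip force at its end, in the units of the state.
- arm.get_obs(): the state, without advancing time (a new reading comes with each control period).
- arm.camera(name): name is "scene" or "top"; returns a dict with "image" (400x640x3 uint8, blue, green, red), "depth" (400x640 float32, m along the optical axis (not along the pixel's ray), 0 where there is no reading), "intrinsics" (3x3 intrinsics, pixels), "world_to_cam" (4x4, takes a point from world to camera coordinates). Camera axes: x right, y up, looking along -z (the intrinsics and any distortion apply to the point x, -y, -z); pixel columns grow to the right and rows downward; lengths in m; the calibration is good to about 2 mm. A picture is of the moment at which its call begins.
- arm.finish_job(): hands the job in; it is judged then, once.
The state is a dict: "t": time; "q": joint angles; "joint_vel": joint speeds; "tau": joint torques, N m; "ee_pos": TCP position; "tool_rot": TCP orientation; "ft_force": force on the tool from outside, world axes, zero at the start; "moment": the same for the moment, N m; "opening": finger opening in m; "gripper_force": force on a finger pad.
Only numpy, scipy, OpenCV 4.12 (cv2) and the standard library are available. Lean on these libraries where they do the work, as an engineer would, in place of code of your own. Each camera call takes 0.05 s, during which the arm holds its last target. There are 200 camera calls.

## Task

One of the three counting chambers in the bench rack is rejected: the one whose bay has the upright metal tab standing behind it. Its bay is too snug for fingers, so press lightly on top of the case (the glass must not be leaned on hard) and draw it out of the open front of the bay until it can be gripped by its sides, then lower it into the wire basket and let go just above the bottom, so that it falls no more than a centimetre or two. It must end lying flat on the basket's bottom; leave the other two chambers in their bays, and do not disturb the objective can, the oil bottle or the petri dish.

Things in the scene. Friction and masses are not known exactly. Their poses are not given: they have to be found in the camera images.
- rack: fixed dark steel rack, three 47 mm bays (centres y -51, 0, 51 mm), open at the front (-x, to the robot). Origin on the table under the middle bay. Floor 3 mm thick, x -122 to 54, 161 wide. Dividers 4 mm wide, tops 15 mm over the table, at y +-25.5, +-76.5, x -48 to 48; back stop x 47.5 to 53.5, 19 mm high. Before the dividers (x -122 to -48) the floor is a bare apron
- reject_case: the rejected one: flat grey case of a glass counting chamber, all three alike: a plain slab 88 x 44 x 10.5 mm, about 60 g, lying in a bay with its length along the rack's x. Origin: centre of its underside; own y along its 88 mm length, own x across its 44 mm width, z up. It is drawn out along the rack's -x
- good_case_1: a good one, to be left: flat grey case of a glass counting chamber, all three alike: a plain slab 88 x 44 x 10.5 mm, about 60 g, lying in a bay with its length along the rack's x. Origin: centre of its underside; own y along its 88 mm length, own x across its 44 mm width, z up
- good_case_2: a good one, to be left: flat grey case of a glass counting chamber, all three alike: a plain slab 88 x 44 x 10.5 mm, about 60 g, lying in a bay with its length along the rack's x. Origin: centre of its underside; own y along its 88 mm length, own x across its 44 mm width, z up
- tab: fixed upright tab of dark sheet metal, 26 mm wide, 3 mm thick, 45 mm high, standing just behind the back stop of the rejected case's bay; origin at the middle of its lower front edge
- basket: fixed open wire basket (fine steel mesh), outside 180 (its x) x 150 (its y) x 60 mm high, walls 4 mm; origin on the table under its centre; its inner bottom lies 6 mm above the table
- objective_can: bystander: white upright can, 41 mm diameter, 57 mm high; origin under its centre
- oil_bottle: bystander: small amber bottle with a black cap, 26 mm diameter, 64 mm high; origin under its centre
- petri_dish: bystander: flat round dish, 60 mm diameter, 14 mm high; origin under its centre
Things that resemble listed ones, but are neither listed nor needed, are in the scene too. What is shaped like the reject_case but orange or red is not meant.

How it is judged:
By the outcome, as a careful person would: the job done as asked, in the order asked, and still so for the second after the job is handed in, with the robot touching nothing.
It also fails if it takes over 54 s, if anything falls off the work surface, if the arm or the gripper's body presses on something with over 40 N, if the wrist force passes 120 N, or if a joint passes its speed limit or range.

## Working session

There is one attempt and no reset: what is moved stays moved. The work goes in short steps, Python scripts to look and compute and a tool call to move; the robot and the scene stay as the last step left them, time stands still between calls to the robot, and variables do not carry over. Pictures are saved under pics/ and viewed, at most 10 in all, crops included, and the job is handed in when it is done.

Besides the shell and the picture viewer there is one more tool, called after ">>>" as name(argument=value, ...), one argument or row to a line, values as JSON. drive_tool: Moves the arm, as the interface text tells. Its arguments: {"type":"object","properties":{"increments":{"type":"array","items":{"type":"object","properties":{"tx":{"type":"number"},"ty":{"type":"number"},"tz":{"type":"number"},"ax":{"type":"number"},"ay":{"type":"number"},"az":{"type":"number"}}}},"claw":{"type":"number"}},"required":["increments"]}

```bash
mkdir -p pics; cat > h.py <<'E'
import numpy as np, cv2
from plant import arm
def cap(n):
    c=arm.camera(n); return c
def pts(c):
    K=c["intrinsics"];d=c["depth"];v,u=np.mgrid[0:d.shape[0],0:d.shape[1]]
    P=np.stack([(u-K[0,2])/K[0,0]*d,-(v-K[1,2])/K[1,1]*d,-d,np.ones_like(d)],-1)
    return (P@np.linalg.inv(c["world_to_cam"]).T)[...,:3]
def ray(c,u,v,z):
    K=c["intrinsics"];M=np.linalg.inv(c["world_to_cam"])
    r=M[:3,:3]@np.array([(u-K[0,2])/K[0,0],-(v-K[1,2])/K[1,1],-1]);o=M[:3,3]
    return o+r*(z-o[2])/r[2]
E
python3 - <<'E'
from h import *
for n in("scene","top"):
    c=cap(n);cv2.imwrite(f"pics/{n}0.png",c["image"]);np.savez(f"{n}0.npz",**c)
    print(n,np.linalg.inv(c["world_to_cam"])[:3,3],c["intrinsics"][0,0],(c["depth"]>0).mean())
o=arm.get_obs();print({k:np.round(v,3) for k,v in o.items()},arm.tip_reach)
E
```

```text
scene [-0.76800375 -0.56890417  0.94236879] 502.9665644633234 0.9959921875
top [0.26126307 0.08122537 1.40227187] 414.8951334712902 0.99616796875
{'t': np.float64(0.1), 'q': array([-1.369,  0.528,  1.434,  0.   ,  1.181, -0.179]), 'joint_vel': array([ 0.   ,  0.001, -0.003, -0.   ,  0.001,  0.   ]), 'tau': array([-1.0000e-03, -4.4331e+01, -1.7858e+01, -0.0000e+00,  4.0000e-03,
       -0.0000e+00]), 'ee_pos': array([ 0.232, -0.58 ,  0.244]), 'tool_rot': array([ 0.982,  0.189, -0.   , -0.001]), 'ft_force': array([ 0.288, -0.333, -0.311]), 'moment': array([-0.052, -0.038,  0.039]), 'gripper_force': np.float64(0.0), 'opening': np.float64(0.085)} 0.014
```

View pics/scene0.png

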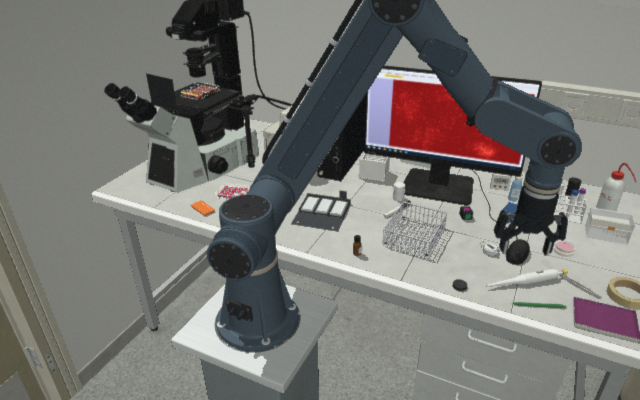

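View pics/top0.png

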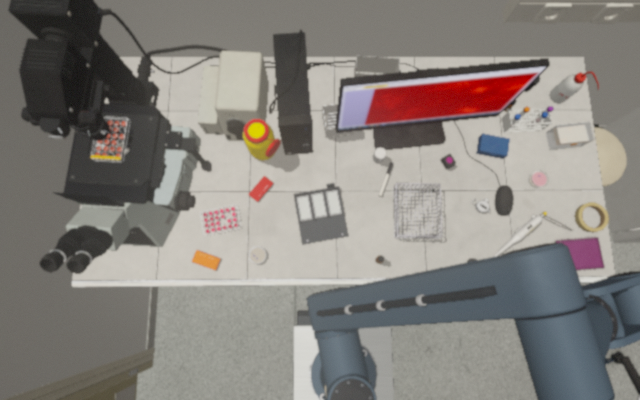

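The scene shows the rack at about (323,208) with three grey cases, and the basket at (418,232). In the top view the rack is at (321,213), with a tab-like spot near (332,186), and the basket is at (420,212). The orange slab (206,260) and red slab (261,189) are decoys.

```bash
python3 - <<'E'
from h import *
t=dict(np.load("top0.npz"));s=dict(np.load("scene0.npz"))
a=cv2.resize(t["image"][170:260,280:370],(450,450),interpolation=cv2.INTER_CUBIC)
b=cv2.resize(s["image"][175:240,285:360],(345,300),interpolation=cv2.INTER_CUBIC)
im=np.zeros((450,800,3),np.uint8);im[:,:450]=a;im[:300,450:795]=b
cv2.imwrite("pics/crop1.png",im)
P=pts(t);print(np.round(P[240,280],3),np.round(P[213,321],3))
# white tops
g=t["image"];hsv=cv2.cvtColor(g,cv2.COLOR_BGR2HSV)
roi=np.zeros(g.shape[:2],np.uint8);roi[180:248,290:352]=1
for nm,m in(("cases",((hsv[...,2]>150)&(roi>0))),):
    roi2=roi.copy();
    n,l,st,ce=cv2.connectedComponentsWithStats(m.astype(np.uint8))
    for i in range(1,n):
        if st[i,4]>60: print(nm,st[i],ce[i].round(1))
dark=((g.max(2)<110)&(roi>0)).astype(np.uint8)
cs,_=cv2.findContours(dark,cv2.RETR_EXTERNAL,cv2.CHAIN_APPROX_NONE)
c=max(cs,key=cv2.contourArea);r=cv2.minAreaRect(c);print(r);print([np.round(ray(t,*p,0.005),4) for p in cv2.boxPoints(r)])
# heights
for nm,(u0,u1,v0,v1) in dict(basket=(388,452,175,248),can=(368,392,142,168),bottle=(370,396,248,272),dish=(248,272,244,268)).items():
    Q=P[v0:v1,u0:u1].reshape(-1,3);k=Q[:,2]>0.008;k2=Q[k]
    print(nm,k.sum(),np.percentile(k2,[2,50,98],axis=0).round(3).tolist() if k.sum() else "")
E
```

```text
[ 0.428  0.205 -0.001] [0.517 0.065 0.016]
cases [ 290  180   62   68 1803] [320.2 212.3]
cases [326 190  16  26 298] [333.3 202.3]
cases [311 193  16  25 296] [318.6 204.8]
cases [297 195  15  26 298] [304.  207.7]
((327.0, 231.0), (12.0, 10.0), 90.0)
[array([0.4774, 0.0622, 0.005 ]), array([0.4772, 0.0281, 0.005 ]), array([0.4361, 0.0286, 0.005 ]), array([0.4364, 0.0625, 0.005 ])]
basket 579 [[0.261, -0.333, 0.008], [0.52, -0.256, 0.038], [0.61, 0.081, 1.402]]
can 273 [[0.682, -0.181, 0.008], [0.723, -0.141, 0.026], [0.771, -0.118, 0.06]]
bottle 57 [[0.348, -0.136, 0.018], [0.358, -0.123, 0.058], [0.371, -0.115, 0.067]]
dish 255 [[0.35, 0.252, 0.009], [0.377, 0.279, 0.013], [0.406, 0.306, 0.019]]
```

View pics/crop1.png

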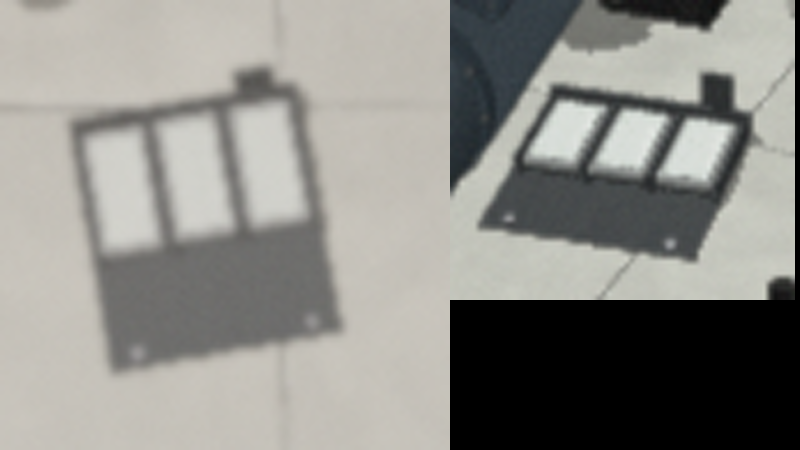

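The crop shows three cases, with the dark tab standing behind the right-hand one (top view about (331,186), scene about (343,195)). So the candidates are the left (304,208), middle (319,205) and right (333,202) cases, plus the orange (206,260) and red (261,189) slabs. I choose the right case at (333,202). The two bright dots on the apron are just screws.

```bash
python3 - <<'E'
from h import *
t=dict(np.load("top0.npz"));s=dict(np.load("scene0.npz"))
C=[]
for c,R,nm in((t,(180,248,290,352),"top"),(s,(190,230,298,352),"scene")):
    v=cv2.cvtColor(c["image"],cv2.COLOR_BGR2GRAY);m=np.zeros(v.shape,np.uint8);a,b,d,e=R
    m[a:b,d:e]=(v[a:b,d:e]>150)
    n,l,st,ce=cv2.connectedComponentsWithStats(m,connectivity=4);P=pts(c)
    for i in range(1,n):
        if 60<st[i,4]<600:
            print(nm,st[i],ce[i].round(1),ray(c,*ce[i],.0135).round(4),"z",np.median(P[l==i][:,2]).round(4))
            if nm=="top":
                k=np.stack(np.nonzero(l==i)[::-1],1).astype(np.float32);w=np.array([ray(c,*p,.0135)[:2] for p in k],np.float32);print("   rect",cv2.minAreaRect(w))
# apron/floor: dark mask
g=cv2.cvtColor(t["image"],cv2.COLOR_BGR2GRAY);m=np.zeros(g.shape,np.uint8);m[180:250,285:356]=g[180:250,285:356]<135
cs,_=cv2.findContours(m,cv2.RETR_EXTERNAL,cv2.CHAIN_APPROX_NONE);k=max(cs,key=cv2.contourArea)[:,0]
w=np.array([ray(t,*p,.005)[:2] for p in k],np.float32);print("rack",cv2.minAreaRect(w))
for c,R in((t,(172,250,386,456)),(s,(195,270,372,460))):
    P=pts(c);a,b,d,e=R;Q=P[a:b,d:e].reshape(-1,3);q=Q[(Q[:,2]>.045)&(Q[:,2]<.075)&(Q[:,0]>.4)&(Q[:,0]<.7)&(Q[:,1]<-.15)]
    print("basket",len(q),cv2.minAreaRect(q[:,:2].astype(np.float32)),np.percentile(q,[1,99],axis=0).round(3).tolist())
E
```

```text
top [326 190  16  25 293] [333.3 202.3] [0.5545 0.0228 0.0135] z 0.0124
   rect ((0.5545867085456848, 0.023045778274536133), (0.08493935316801071, 0.04165731742978096), 10.140785217285156)
top [311 193  16  25 293] [318.6 204.8] [0.5461 0.0732 0.0135] z 0.0122
   rect ((0.5464636087417603, 0.07324878126382828), (0.08479044586420059, 0.04136430472135544), 9.545838356018066)
top [297 196  15  25 294] [304.  207.7] [0.5362 0.1232 0.0135] z 0.0122
   rect ((0.5366524457931519, 0.12304694950580597), (0.08459830284118652, 0.04155575484037399), 10.257830619812012)
scene [298 190  43  19 240] [317.8 194. ] [0.6035 0.1259 0.0135] z 0.0004
scene [302 197  17  14 139] [309.7 203.2] [0.5364 0.1239 0.0135] z 0.0136
scene [317 199  15  13 137] [323.8 205.1] [0.5461 0.0742 0.0135] z 0.0137
scene [330 201  17  14 141] [338.4 207.1] [0.5557 0.0235 0.0135] z 0.0141
scene [339 206  13  24 160] [347.2 221.2] [ 0.4896 -0.0381  0.0135] z 0.0004
scene [298 226  25   4  62] [306.8 228. ] [0.399  0.0639 0.0135] z 0.0007
rack ((0.5211760997772217, 0.06641004979610443), (0.18837009370326996, 0.1599186658859253), 9.738055229187012)
basket 253 ((0.5209637880325317, -0.2573871612548828), (0.15113139152526855, 0.1809813380241394), 88.9938735961914) [[0.43, -0.333, 0.046], [0.61, -0.182, 0.065]]
basket 298 ((0.5216761231422424, -0.2558775842189789), (0.15120624005794525, 0.18979308009147644), 88.34990692138672) [[0.428, -0.332, 0.045], [0.615, -0.18, 0.064]]
```

>>> drive_tool(
  increments=[
    {"tx":0.7,"ty":-0.587},
    {"tx":0.7,"ty":-0.587},
    {"tx":0.7,"ty":-0.587},
    {"tx":0.7,"ty":-0.587},
    {"tx":0.7,"ty":-0.587},
    {"tx":0.7,"ty":-0.587},
  ],
  claw=1,
)

```text
schema error: expected keys tx, ty, tz, ax, ay, az
```

>>> drive_tool(
  increments=[
    {"tx":0.7,"ty":-0.587},
    {"tx":0.7,"ty":-0.587},
    {"tx":0.7,"ty":-0.587},
    {"tx":0.7,"ty":-0.587},
    {"tx":0.7,"ty":-0.587},
    {"tx":0.7,"ty":-0.587},
  ],
)

```text
schema error: expected keys tx, ty, tz, ax, ay, az
```

>>> drive_tool(
  increments=[
    {"tx":0.69,"ty":-0.587,"tz":0.3,"az":0.13},
    {"tx":0.69,"ty":-0.587,"tz":0.3,"az":0.13},
    {"tx":0.69,"ty":-0.587,"tz":0.3,"az":0.13},
    {"tx":0.69,"ty":-0.587,"tz":0.3,"az":0.13},
    {"tx":0.69,"ty":-0.587,"tz":0.3,"az":0.13},
    {"tx":0.69,"ty":-0.587,"tz":0.3,"az":0.13},
    {"tx":0.69,"ty":-0.587,"tz":0.3,"az":0.13},
    {"tx":0.69,"ty":-0.587,"tz":0.3,"az":0.13},
  ],
)

```text
schema error: expected keys tx, ty, tz, ax, ay, az
```

>>> drive_tool(
  increments=[
    {"tx":0.7,"ty":-0.587,"tz":0,"ax":0,"ay":0,"az":0},
    {"tx":0.7,"ty":-0.587,"tz":0,"ax":0,"ay":0,"az":0},
    {"tx":0.7,"ty":-0.587,"tz":0,"ax":0,"ay":0,"az":0},
    {"tx":0.7,"ty":-0.587,"tz":0,"ax":0,"ay":0,"az":0},
    {"tx":0.7,"ty":-0.587,"tz":0,"ax":0,"ay":0,"az":0},
    {"tx":0.7,"ty":-0.587,"tz":0,"ax":0,"ay":0,"az":0},
  ],
  claw=1,
)

```text
t: 0.6
ee_pos: [0.341, -0.3736, 0.2447]
tool_rot: [0.982, 0.19, -0.0, -0.002]
ft_force: [-0.2, -0.1, -0.0]
opening: 0.0126
gripper_force: 0.0
```

>>> drive_tool(
  increments=[
    {"tx":0.7,"ty":-0.587,"tz":0,"ax":0,"ay":0,"az":0},
    {"tx":0.7,"ty":-0.587,"tz":0,"ax":0,"ay":0,"az":0},
    {"tx":0.7,"ty":-0.587,"tz":0,"ax":0,"ay":0,"az":0},
    {"tx":0.7,"ty":-0.587,"tz":0,"ax":0,"ay":0,"az":0},
    {"tx":0.7,"ty":-0.587,"tz":0,"ax":0,"ay":0,"az":0},
    {"tx":0.7,"ty":-0.587,"tz":0,"ax":0,"ay":0,"az":0},
  ],
)

```text
t: 1.1
ee_pos: [0.4488, -0.1734, 0.2451]
tool_rot: [0.982, 0.191, -0.0, -0.001]
ft_force: [-0.4, -0.6, -0.4]
opening: 0.0001
gripper_force: 0.0
```

>>> drive_tool(
  increments=[
    {"tx":0.69,"ty":-0.587,"tz":0.3,"ax":0,"ay":0,"az":0.13},
    {"tx":0.69,"ty":-0.587,"tz":0.3,"ax":0,"ay":0,"az":0.13},
    {"tx":0.69,"ty":-0.587,"tz":0.3,"ax":0,"ay":0,"az":0.13},
    {"tx":0.69,"ty":-0.587,"tz":0.3,"ax":0,"ay":0,"az":0.13},
    {"tx":0.69,"ty":-0.587,"tz":0.3,"ax":0,"ay":0,"az":0.13},
    {"tx":0.69,"ty":-0.587,"tz":0.3,"ax":0,"ay":0,"az":0.13},
    {"tx":0.69,"ty":-0.587,"tz":0.3,"ax":0,"ay":0,"az":0.13},
    {"tx":0.69,"ty":-0.587,"tz":0.3,"ax":0,"ay":0,"az":0.13},
  ],
)

```text
t: 1.77
ee_pos: [0.5534, 0.0245, 0.1691]
tool_rot: [0.996, 0.09, -0.001, -0.0]
ft_force: [-0.9, 0.4, 0.2]
opening: 0.0001
gripper_force: 0.0
```

>>> drive_tool(
  increments=[
    {"tx":0,"ty":0,"tz":0.13,"ax":0,"ay":0,"az":0},
    {"tx":0,"ty":0,"tz":0.26,"ax":0,"ay":0,"az":0},
    {"tx":0,"ty":0,"tz":0.38,"ax":0,"ay":0,"az":0},
    {"tx":0,"ty":0,"tz":0.46,"ax":0,"ay":0,"az":0},
    {"tx":0,"ty":0,"tz":0.5,"ax":0,"ay":0,"az":0},
    {"tx":0,"ty":0,"tz":0.52,"ax":0,"ay":0,"az":0},
    {"tx":0,"ty":0,"tz":0.53,"ax":0,"ay":0,"az":0},
    {"tx":0,"ty":0,"tz":0.53,"ax":0,"ay":0,"az":0},
    {"tx":0,"ty":0,"tz":0.53,"ax":0,"ay":0,"az":0},
  ],
)

```text
t: 2.52
ee_pos: [0.5546, 0.0223, 0.0391]
tool_rot: [0.996, 0.088, 0.001, 0.0]
ft_force: [-0.0, -0.1, 0.2]
opening: -0.0
gripper_force: 0.0
```

>>> drive_tool(
  increments=[
    {"tx":0,"ty":0,"tz":0.004,"ax":0,"ay":0,"az":0},
    {"tx":0,"ty":0,"tz":0.008,"ax":0,"ay":0,"az":0},
    {"tx":0,"ty":0,"tz":0.012,"ax":0,"ay":0,"az":0},
    {"tx":0,"ty":0,"tz":0.016,"ax":0,"ay":0,"az":0},
    {"tx":0,"ty":0,"tz":0.016,"ax":0,"ay":0,"az":0},
  ],
)

```text
t: 2.93
ee_pos: [0.5537, 0.0228, 0.0338]
tool_rot: [0.996, 0.088, -0.0, -0.0]
ft_force: [-0.1, 0.3, -0.4]
opening: 0.0002
gripper_force: 0.0
```

>>> drive_tool(
  increments=[
    {"tx":0,"ty":0,"tz":0.004,"ax":0,"ay":0,"az":0},
    {"tx":0,"ty":0,"tz":0.008,"ax":0,"ay":0,"az":0},
    {"tx":0,"ty":0,"tz":0.012,"ax":0,"ay":0,"az":0},
    {"tx":0,"ty":0,"tz":0.016,"ax":0,"ay":0,"az":0},
    {"tx":0,"ty":0,"tz":0.016,"ax":0,"ay":0,"az":0},
  ],
)

```text
t: 3.35
ee_pos: [0.5536, 0.0227, 0.0295]
tool_rot: [0.996, 0.088, -0.0, -0.0]
ft_force: [-0.5, -0.8, 0.1]
opening: 0.0002
gripper_force: 0.0
```

>>> drive_tool(
  increments=[
    {"tx":0,"ty":0,"tz":0.002,"ax":0,"ay":0,"az":0},
    {"tx":0,"ty":0,"tz":0.004,"ax":0,"ay":0,"az":0},
    {"tx":0,"ty":0,"tz":0.004,"ax":0,"ay":0,"az":0},
  ],
)

```text
t: 3.6
ee_pos: [0.5537, 0.0227, 0.0287]
tool_rot: [0.996, 0.088, -0.0, -0.0]
ft_force: [-0.6, 0.3, -1.3]
opening: -0.0002
gripper_force: 0.0
```

>>> drive_tool(
  increments=[
    {"tx":0,"ty":0,"tz":0.002,"ax":0,"ay":0,"az":0},
    {"tx":0,"ty":0,"tz":0.004,"ax":0,"ay":0,"az":0},
    {"tx":0,"ty":0,"tz":0.004,"ax":0,"ay":0,"az":0},
  ],
)

```text
t: 3.85
ee_pos: [0.5537, 0.0227, 0.0277]
tool_rot: [0.996, 0.088, -0.0, -0.0]
ft_force: [-0.2, -0.4, 0.9]
opening: 0.0004
gripper_force: 0.0
```

>>> drive_tool(
  increments=[
    {"tx":0,"ty":0,"tz":0.002,"ax":0,"ay":0,"az":0},
    {"tx":0,"ty":0,"tz":0.002,"ax":0,"ay":0,"az":0},
  ],
)

```text
t: 4.02
ee_pos: [0.5537, 0.0227, 0.0273]
tool_rot: [0.996, 0.088, -0.0, -0.0]
ft_force: [1.3, -0.5, 0.6]
opening: 0.0002
gripper_force: 0.0
```

>>> drive_tool(
  increments=[
    {"tx":0,"ty":0,"tz":0.002,"ax":0,"ay":0,"az":0},
    {"tx":0,"ty":0,"tz":0.002,"ax":0,"ay":0,"az":0},
  ],
)

```text
t: 4.18
ee_pos: [0.5538, 0.0227, 0.0268]
tool_rot: [0.996, 0.088, -0.0, -0.0]
ft_force: [0.1, -1.3, -0.8]
opening: -0.0
gripper_force: 0.0
```

>>> drive_tool(
  increments=[
    {"tx":0,"ty":0,"tz":0.002,"ax":0,"ay":0,"az":0},
    {"tx":0,"ty":0,"tz":0.002,"ax":0,"ay":0,"az":0},
  ],
)

```text
t: 4.35
ee_pos: [0.5538, 0.0227, 0.0266]
tool_rot: [0.996, 0.088, 0.0, 0.0]
ft_force: [-1.0, 0.6, 1.9]
opening: -0.0003
gripper_force: 1.4
```

>>> drive_tool(
  increments=[
    {"tx":0,"ty":0,"tz":0.002,"ax":0,"ay":0,"az":0},
    {"tx":0,"ty":0,"tz":0.002,"ax":0,"ay":0,"az":0},
  ],
)

```text
t: 4.52
ee_pos: [0.5538, 0.0227, 0.0266]
tool_rot: [0.996, 0.088, 0.0, 0.0]
ft_force: [-1.3, -0.2, 6.3]
opening: -0.0003
gripper_force: 3.4
```

>>> drive_tool(
  increments=[
    {"tx":-0.006,"ty":0,"tz":0,"ax":0,"ay":0,"az":0},
    {"tx":-0.016,"ty":0,"tz":0,"ax":0,"ay":0,"az":0},
    {"tx":-0.028,"ty":0,"tz":0,"ax":0,"ay":0,"az":0},
    {"tx":-0.04,"ty":0,"tz":0,"ax":0,"ay":0,"az":0},
    {"tx":-0.05,"ty":0,"tz":0,"ax":0,"ay":0,"az":0},
    {"tx":-0.06,"ty":0,"tz":0,"ax":0,"ay":0,"az":0},
  ],
)

```text
t: 5.02
ee_pos: [0.541, 0.0196, 0.0266]
tool_rot: [0.996, 0.088, 0.002, 0.001]
ft_force: [3.3, 0.1, 5.4]
opening: 0.0001
gripper_force: 2.8
```

```bash
cat > fr.py <<'E'
from h import *
import sys
# front edge of case in scene/top: bright pixels along each bay's centre line, at z=.0135
R=np.array([.984,.176]);L=np.array([-.176,.984])
for n in("top","scene"):
    c=cap(n);g=cv2.cvtColor(c["image"],cv2.COLOR_BGR2GRAY);W=c["world_to_cam"];K=c["intrinsics"]
    for nm,y in(("rej",0),("mid",.051),("left",.102)):
        s=np.arange(-.13,.05,.001);XY=np.array([.555,.023])+s[:,None]*R+y*L
        p=np.c_[XY,np.full(len(s),.0135),np.ones(len(s))]@W.T
        u=K[0,0]*p[:,0]/-p[:,2]+K[0,2];v=K[1,1]*-p[:,1]/-p[:,2]+K[1,2]
        q=cv2.remap(g,u.astype(np.float32)[None],v.astype(np.float32)[None],cv2.INTER_LINEAR)[0]
        b=s[q>140];print(n,nm,(b.min().round(3),b.max().round(3),len(b)) if len(b) else None)
    cv2.imwrite(f"pics/{n}_{sys.argv[1]}.png",c["image"])
E
python3 fr.py 1
```

```text
top rej (np.float64(-0.13), np.float64(-0.122), 9)
top mid (np.float64(-0.13), np.float64(-0.122), 9)
top left (np.float64(-0.13), np.float64(-0.122), 9)
scene rej (np.float64(-0.053), np.float64(-0.022), 32)
scene mid (np.float64(-0.041), np.float64(0.043), 85)
scene left (np.float64(-0.041), np.float64(0.041), 83)
```

>>> drive_tool(
  increments=[
    {"tx":-0.012,"ty":0,"tz":0,"ax":0,"ay":0,"az":0},
    {"tx":-0.024,"ty":0,"tz":0,"ax":0,"ay":0,"az":0},
    {"tx":-0.036,"ty":0,"tz":0,"ax":0,"ay":0,"az":0},
    {"tx":-0.048,"ty":0,"tz":0,"ax":0,"ay":0,"az":0},
    {"tx":-0.06,"ty":0,"tz":0,"ax":0,"ay":0,"az":0},
    {"tx":-0.072,"ty":0,"tz":0,"ax":0,"ay":0,"az":0},
    {"tx":-0.084,"ty":0,"tz":0,"ax":0,"ay":0,"az":0},
    {"tx":-0.096,"ty":0,"tz":0,"ax":0,"ay":0,"az":0},
    {"tx":-0.1,"ty":0,"tz":0,"ax":0,"ay":0,"az":0},
  ],
)

```text
t: 5.87
ee_pos: [0.5162, 0.0152, 0.0266]
tool_rot: [0.996, 0.088, 0.002, 0.001]
ft_force: [3.0, 0.2, 6.5]
opening: 0.0
gripper_force: 3.0
```

>>> drive_tool(
  increments=[
    {"tx":-0.012,"ty":0,"tz":0,"ax":0,"ay":0,"az":0},
    {"tx":-0.024,"ty":0,"tz":0,"ax":0,"ay":0,"az":0},
    {"tx":-0.036,"ty":0,"tz":0,"ax":0,"ay":0,"az":0},
    {"tx":-0.048,"ty":0,"tz":0,"ax":0,"ay":0,"az":0},
    {"tx":-0.06,"ty":0,"tz":0,"ax":0,"ay":0,"az":0},
    {"tx":-0.072,"ty":0,"tz":0,"ax":0,"ay":0,"az":0},
    {"tx":-0.084,"ty":0,"tz":0,"ax":0,"ay":0,"az":0},
    {"tx":-0.096,"ty":0,"tz":0,"ax":0,"ay":0,"az":0},
    {"tx":-0.1,"ty":0,"tz":0,"ax":0,"ay":0,"az":0},
    {"tx":-0.1,"ty":0,"tz":0,"ax":0,"ay":0,"az":0},
  ],
)

```text
t: 6.7
ee_pos: [0.4916, 0.0107, 0.0266]
tool_rot: [0.996, 0.088, 0.002, 0.001]
ft_force: [2.9, 0.4, 6.2]
opening: -0.0
gripper_force: 3.6
```

```bash
python3 fr.py 2
```

```text
top rej None
top mid (np.float64(-0.13), np.float64(-0.122), 9)
top left (np.float64(-0.13), np.float64(-0.122), 9)
scene rej (np.float64(-0.104), np.float64(-0.073), 32)
scene mid (np.float64(-0.041), np.float64(-0.005), 37)
scene left (np.float64(-0.041), np.float64(0.041), 83)
```

>>> drive_tool(
  increments=[
    {"tx":-0.008,"ty":0,"tz":0,"ax":0,"ay":0,"az":0},
    {"tx":-0.016,"ty":0,"tz":0,"ax":0,"ay":0,"az":0},
    {"tx":-0.016,"ty":0,"tz":0,"ax":0,"ay":0,"az":0},
    {"tx":-0.016,"ty":0,"tz":0,"ax":0,"ay":0,"az":0},
  ],
)

```text
t: 7.13
ee_pos: [0.4878, 0.01, 0.0266]
tool_rot: [0.996, 0.088, 0.002, 0.001]
ft_force: [1.9, -0.7, 7.3]
opening: -0.0001
gripper_force: 3.6
```

>>> drive_tool(
  increments=[
    {"tx":0,"ty":0,"tz":-0.02,"ax":0,"ay":0,"az":0},
    {"tx":0,"ty":0,"tz":-0.1,"ax":0,"ay":0,"az":0},
    {"tx":0,"ty":0,"tz":-0.22,"ax":0,"ay":0,"az":0},
    {"tx":0,"ty":0,"tz":-0.34,"ax":0,"ay":0,"az":0},
    {"tx":0,"ty":0,"tz":-0.4,"ax":0,"ay":0,"az":0},
    {"tx":0,"ty":0,"tz":-0.4,"ax":0,"ay":0,"az":0},
    {"tx":0,"ty":0,"tz":-0.4,"ax":0,"ay":0,"az":0},
  ],
)

```text
t: 7.72
ee_pos: [0.4852, 0.0106, 0.1262]
tool_rot: [0.996, 0.088, -0.0, 0.0]
ft_force: [-0.1, 0.9, -0.2]
opening: 0.0002
gripper_force: 0.0
```

>>> drive_tool(
  increments=[
    {"tx":0,"ty":0,"tz":0,"ax":0,"ay":0,"az":0},
    {"tx":0,"ty":0,"tz":0,"ax":0,"ay":0,"az":0},
    {"tx":0,"ty":0,"tz":0,"ax":0,"ay":0,"az":0},
    {"tx":0,"ty":0,"tz":0,"ax":0,"ay":0,"az":0},
    {"tx":0,"ty":0,"tz":0,"ax":0,"ay":0,"az":0},
    {"tx":0,"ty":0,"tz":0,"ax":0,"ay":0,"az":0},
  ],
  claw=-0.37,
)

```text
t: 8.22
ee_pos: [0.4856, 0.0106, 0.1253]
tool_rot: [0.996, 0.088, -0.001, -0.0]
ft_force: [0.9, -0.6, -0.2]
opening: 0.0587
gripper_force: 0.0
```

```bash
python3 fr.py 3; python3 - <<'E'
import cv2
a=cv2.imread("pics/scene_3.png")[150:250,270:400];cv2.imwrite("pics/crop3.png",cv2.resize(a,None,fx=6,fy=6,interpolation=cv2.INTER_CUBIC)[:600,:780])
E
```

```text
top rej None
top mid (np.float64(-0.006), np.float64(0.043), 50)
top left (np.float64(-0.012), np.float64(0.042), 55)
scene rej (np.float64(-0.108), np.float64(-0.025), 84)
scene mid (np.float64(-0.041), np.float64(0.043), 85)
scene left (np.float64(-0.041), np.float64(0.041), 83)
```

View pics/crop3.png

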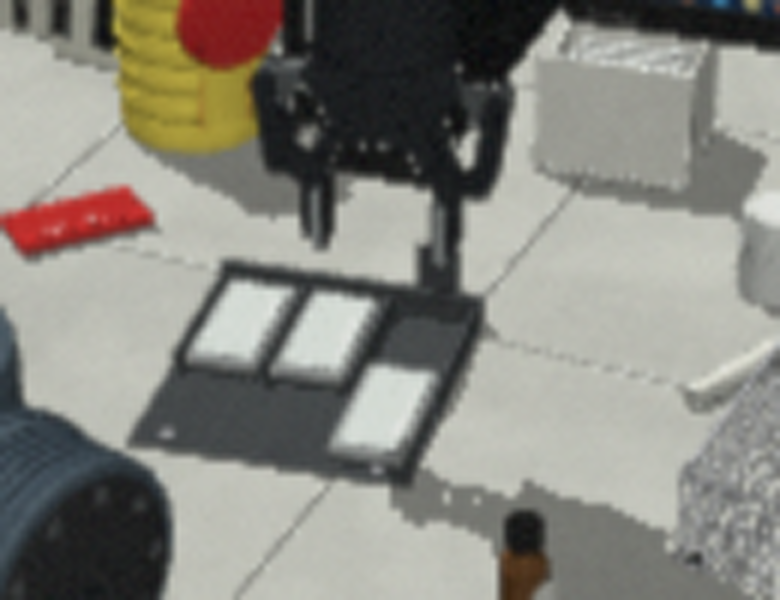

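The crop shows the reject lying out on the apron, around crop pixel (385,410), with the other two still seated and the gripper clear above. Next I measure its pose.

```bash
python3 - <<'E'
from h import *
c=cap("scene");g=cv2.cvtColor(c["image"],cv2.COLOR_BGR2GRAY)
m=np.zeros(g.shape,np.uint8);m[205:232,320:350]=g[205:232,320:350]>150
n,l,st,ce=cv2.connectedComponentsWithStats(m,connectivity=4)
for i in range(1,n):
    if st[i,4]>60:
        w=np.array([ray(c,u,v,.0135)[:2] for v,u in zip(*np.nonzero(l==i))],np.float32)
        print(st[i],ray(c,*ce[i],.0135).round(4),cv2.minAreaRect(w))
print(arm.get_obs()["ee_pos"])
E
```

```text
[340 209  10  22 112] [ 0.4805 -0.0384  0.0135] ((0.4972480833530426, -0.02551572024822235), (0.12403377890586853, 0.02897884137928486), 23.3725643157959)
[326 211  16  14 153] [0.4892 0.0118 0.0135] ((0.49002763628959656, 0.011014048010110855), (0.08170034736394882, 0.037969037890434265), 9.840258598327637)
[0.48581632 0.01059915 0.12568514]
```

>>> drive_tool(
  increments=[
    {"tx":0,"ty":0,"tz":0.1,"ax":0,"ay":0,"az":0},
    {"tx":0,"ty":0,"tz":0.2,"ax":0,"ay":0,"az":0},
    {"tx":0,"ty":0,"tz":0.3,"ax":0,"ay":0,"az":0},
    {"tx":0,"ty":0,"tz":0.36,"ax":0,"ay":0,"az":0},
    {"tx":0,"ty":0,"tz":0.39,"ax":0,"ay":0,"az":0},
    {"tx":0,"ty":0,"tz":0.41,"ax":0,"ay":0,"az":0},
    {"tx":0,"ty":0,"tz":0.42,"ax":0,"ay":0,"az":0},
    {"tx":0,"ty":0,"tz":0.42,"ax":0,"ay":0,"az":0},
    {"tx":0,"ty":0,"tz":0.42,"ax":0,"ay":0,"az":0},
  ],
)

```text
t: 9.12
ee_pos: [0.4864, 0.0105, 0.0215]
tool_rot: [0.996, 0.088, 0.001, 0.0]
ft_force: [0.1, -0.6, 0.5]
opening: 0.0583
gripper_force: 0.0
```

```bash
python3 - <<'E'
from h import *
a=cap("scene")["image"][170:245,295:385];cv2.imwrite("pics/crop4.png",cv2.resize(a,None,fx=8,fy=8,interpolation=cv2.INTER_CUBIC))
E
```

```text
(no output)
```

View pics/crop4.png

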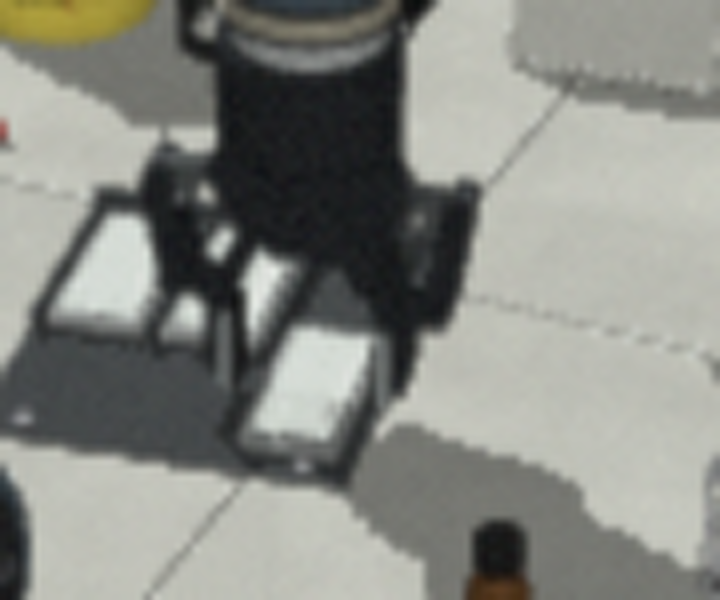

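The fingers straddle the case at crop (228,350) and (395,360). I'll probe downward from here.

>>> drive_tool(
  increments=[
    {"tx":0,"ty":0,"tz":0.004,"ax":0,"ay":0,"az":0},
    {"tx":0,"ty":0,"tz":0.008,"ax":0,"ay":0,"az":0},
    {"tx":0,"ty":0,"tz":0.012,"ax":0,"ay":0,"az":0},
    {"tx":0,"ty":0,"tz":0.012,"ax":0,"ay":0,"az":0},
  ],
)

```text
t: 9.5
ee_pos: [0.4859, 0.0106, 0.0179]
tool_rot: [0.996, 0.088, 0.0, 0.0]
ft_force: [-0.5, 0.1, -0.3]
opening: 0.0589
gripper_force: 0.0
```

>>> drive_tool(
  increments=[
    {"tx":0,"ty":0,"tz":0.004,"ax":0,"ay":0,"az":0},
    {"tx":0,"ty":0,"tz":0.004,"ax":0,"ay":0,"az":0},
    {"tx":0,"ty":0,"tz":0.004,"ax":0,"ay":0,"az":0},
  ],
)

```text
t: 9.75
ee_pos: [0.4858, 0.0106, 0.0167]
tool_rot: [0.996, 0.088, -0.0, -0.0]
ft_force: [-0.9, -0.2, 1.2]
opening: 0.0589
gripper_force: 0.0
```

>>> drive_tool(
  increments=[
    {"tx":0,"ty":0,"tz":0.004,"ax":0,"ay":0,"az":0},
    {"tx":0,"ty":0,"tz":0.004,"ax":0,"ay":0,"az":0},
    {"tx":0,"ty":0,"tz":0.004,"ax":0,"ay":0,"az":0},
  ],
)

```text
t: 10.0
ee_pos: [0.4858, 0.0106, 0.0157]
tool_rot: [0.996, 0.088, -0.0, -0.0]
ft_force: [0.0, -0.5, -0.5]
opening: 0.0586
gripper_force: 0.0
```

>>> drive_tool(
  increments=[
    {"tx":0,"ty":0,"tz":0.004,"ax":0,"ay":0,"az":0},
    {"tx":0,"ty":0,"tz":0.004,"ax":0,"ay":0,"az":0},
    {"tx":0,"ty":0,"tz":0.004,"ax":0,"ay":0,"az":0},
  ],
)

```text
t: 10.25
ee_pos: [0.4858, 0.0106, 0.0147]
tool_rot: [0.996, 0.088, -0.0, -0.0]
ft_force: [0.2, -0.5, -0.1]
opening: 0.0587
gripper_force: 0.0
```

>>> drive_tool(
  increments=[
    {"tx":0,"ty":0,"tz":0.004,"ax":0,"ay":0,"az":0},
    {"tx":0,"ty":0,"tz":0.004,"ax":0,"ay":0,"az":0},
  ],
)

```text
t: 10.42
ee_pos: [0.4858, 0.0106, 0.0137]
tool_rot: [0.996, 0.088, -0.0, -0.0]
ft_force: [-0.1, -0.3, -0.3]
opening: 0.0584
gripper_force: 0.0
```

>>> drive_tool(
  increments=[
    {"tx":0,"ty":0,"tz":0,"ax":0,"ay":0,"az":0},
    {"tx":0,"ty":0,"tz":0,"ax":0,"ay":0,"az":0},
    {"tx":0,"ty":0,"tz":0,"ax":0,"ay":0,"az":0},
    {"tx":0,"ty":0,"tz":0,"ax":0,"ay":0,"az":0},
    {"tx":0,"ty":0,"tz":0,"ax":0,"ay":0,"az":0},
    {"tx":0,"ty":0,"tz":0,"ax":0,"ay":0,"az":0},
  ],
  claw=0.1,
)

```text
t: 10.92
ee_pos: [0.4861, 0.0107, 0.0153]
tool_rot: [0.996, 0.088, 0.001, 0.0]
ft_force: [-1.8, 0.8, 13.7]
opening: 0.0421
gripper_force: 66.4
```

>>> drive_tool(
  increments=[
    {"tx":0,"ty":0,"tz":-0.01,"ax":0,"ay":0,"az":0},
    {"tx":0,"ty":0,"tz":-0.03,"ax":0,"ay":0,"az":0},
    {"tx":0,"ty":0,"tz":-0.06,"ax":0,"ay":0,"az":0},
    {"tx":0,"ty":0,"tz":-0.1,"ax":0,"ay":0,"az":0},
    {"tx":0,"ty":0,"tz":-0.15,"ax":0,"ay":0,"az":0},
    {"tx":0,"ty":0,"tz":-0.22,"ax":0,"ay":0,"az":0},
    {"tx":0,"ty":0,"tz":-0.3,"ax":0,"ay":0,"az":0},
    {"tx":0,"ty":0,"tz":-0.4,"ax":0,"ay":0,"az":0},
    {"tx":0,"ty":0,"tz":-0.5,"ax":0,"ay":0,"az":0},
    {"tx":0,"ty":0,"tz":-0.54,"ax":0,"ay":0,"az":0},
    {"tx":0,"ty":0,"tz":-0.54,"ax":0,"ay":0,"az":0},
  ],
)

```text
t: 11.83
ee_pos: [0.4874, 0.0104, 0.1519]
tool_rot: [0.996, 0.088, 0.003, 0.001]
ft_force: [-1.0, 0.2, -0.7]
opening: 0.0423
gripper_force: 61.0
```

```bash
python3 - <<'E'
from h import *
a=cap("scene")["image"][140:260,295:455];cv2.imwrite("pics/crop5.png",cv2.resize(a,None,fx=5,fy=5,interpolation=cv2.INTER_CUBIC))
E
```

```text
(no output)
```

View pics/crop5.png

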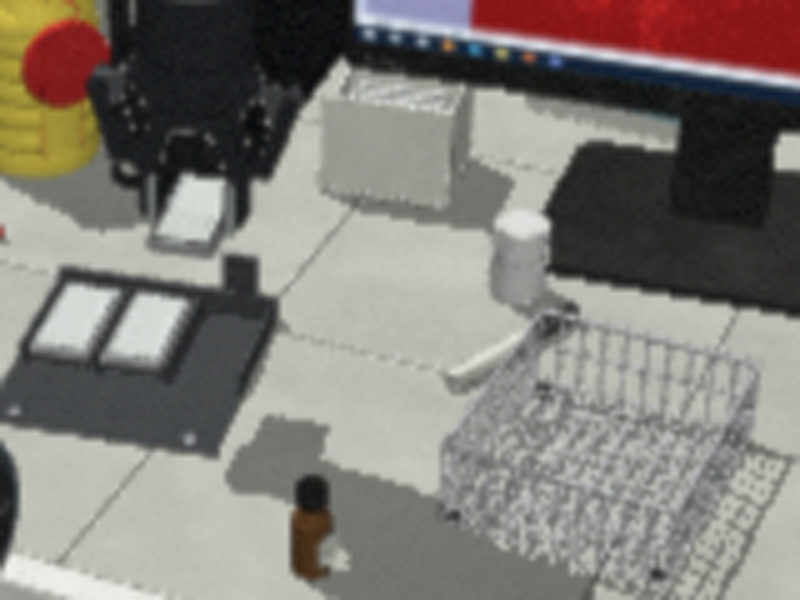

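The case is held level at crop (190,215). The basket is centred near (600,450), and the can (520,255) and bottle (312,525) are untouched.

>>> drive_tool(
  increments=[
    {"tx":-0.01,"ty":0.1,"tz":0,"ax":0,"ay":0,"az":0},
    {"tx":-0.02,"ty":0.23,"tz":0,"ax":0,"ay":0,"az":0},
    {"tx":-0.03,"ty":0.37,"tz":0,"ax":0,"ay":0,"az":0.02},
    {"tx":-0.04,"ty":0.51,"tz":0,"ax":0,"ay":0,"az":0.05},
    {"tx":-0.05,"ty":0.65,"tz":0,"ax":0,"ay":0,"az":0.08},
    {"tx":-0.06,"ty":0.78,"tz":0,"ax":0,"ay":0,"az":0.11},
    {"tx":-0.066,"ty":0.9,"tz":0,"ax":0,"ay":0,"az":0.126},
    {"tx":-0.066,"ty":0.97,"tz":0,"ax":0,"ay":0,"az":0.126},
    {"tx":-0.066,"ty":1.0,"tz":0,"ax":0,"ay":0,"az":0.126},
    {"tx":-0.066,"ty":1.0,"tz":0,"ax":0,"ay":0,"az":0.126},
    {"tx":-0.066,"ty":1.0,"tz":0,"ax":0,"ay":0,"az":0.126},
    {"tx":-0.066,"ty":1.0,"tz":0,"ax":0,"ay":0,"az":0.126},
  ],
)

```text
t: 12.88
ee_pos: [0.5127, -0.2361, 0.1483]
tool_rot: [1.0, -0.01, -0.001, -0.001]
ft_force: [0.3, 0.8, -0.7]
opening: 0.0423
gripper_force: 61.0
```

>>> drive_tool(
  increments=[
    {"tx":0.02,"ty":0.08,"tz":0,"ax":0,"ay":0,"az":0},
    {"tx":0.02,"ty":0.08,"tz":0,"ax":0,"ay":0,"az":0},
    {"tx":0.02,"ty":0.08,"tz":0.05,"ax":0,"ay":0,"az":0},
    {"tx":0.02,"ty":0.08,"tz":0.12,"ax":0,"ay":0,"az":0},
    {"tx":0.02,"ty":0.08,"tz":0.2,"ax":0,"ay":0,"az":0},
    {"tx":0.02,"ty":0.08,"tz":0.25,"ax":0,"ay":0,"az":0},
    {"tx":0.02,"ty":0.08,"tz":0.25,"ax":0,"ay":0,"az":0},
    {"tx":0.02,"ty":0.08,"tz":0.25,"ax":0,"ay":0,"az":0},
  ],
)

```text
t: 13.55
ee_pos: [0.5176, -0.2568, 0.0859]
tool_rot: [1.0, -0.01, -0.001, -0.001]
ft_force: [-0.2, 0.3, -0.9]
opening: 0.0422
gripper_force: 61.1
```

```bash
python3 - <<'E'
from h import *
a=cap("scene")["image"][165:285,355:485];cv2.imwrite("pics/crop6.png",cv2.resize(a,None,fx=5,fy=5,interpolation=cv2.INTER_CUBIC))
E
```

```text
(no output)
```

View pics/crop6.png

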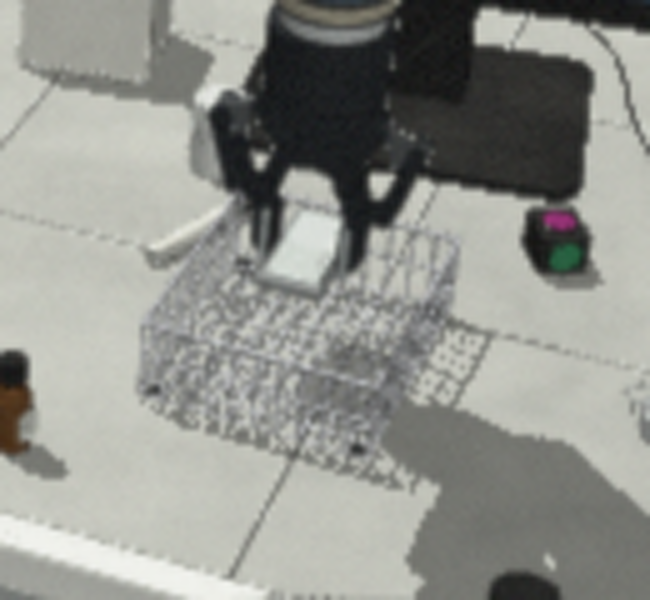

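The case hangs level over the basket's middle at crop (305,250), clear of the rim.

>>> drive_tool(
  increments=[
    {"tx":0,"ty":0,"tz":0.03,"ax":0,"ay":0,"az":0},
    {"tx":0,"ty":0,"tz":0.07,"ax":0,"ay":0,"az":0},
    {"tx":0,"ty":0,"tz":0.11,"ax":0,"ay":0,"az":0},
    {"tx":0,"ty":0,"tz":0.15,"ax":0,"ay":0,"az":0},
    {"tx":0,"ty":0,"tz":0.18,"ax":0,"ay":0,"az":0},
    {"tx":0,"ty":0,"tz":0.21,"ax":0,"ay":0,"az":0},
    {"tx":0,"ty":0,"tz":0.23,"ax":0,"ay":0,"az":0},
    {"tx":0,"ty":0,"tz":0.24,"ax":0,"ay":0,"az":0},
    {"tx":0,"ty":0,"tz":0.24,"ax":0,"ay":0,"az":0},
    {"tx":0,"ty":0,"tz":0.24,"ax":0,"ay":0,"az":0},
  ],
)

```text
t: 14.43
ee_pos: [0.5182, -0.2586, 0.0263]
tool_rot: [1.0, -0.011, 0.0, 0.0]
ft_force: [-0.5, -0.4, -1.0]
opening: 0.0423
gripper_force: 61.1
```

>>> drive_tool(
  increments=[
    {"tx":0,"ty":0,"tz":0.006,"ax":0,"ay":0,"az":0},
    {"tx":0,"ty":0,"tz":0.012,"ax":0,"ay":0,"az":0},
    {"tx":0,"ty":0,"tz":0.012,"ax":0,"ay":0,"az":0},
  ],
)

```text
t: 14.68
ee_pos: [0.5181, -0.2586, 0.0234]
tool_rot: [1.0, -0.011, 0.0, 0.0]
ft_force: [0.1, 0.6, -0.7]
opening: 0.0425
gripper_force: 61.1
```

>>> drive_tool(
  increments=[
    {"tx":0,"ty":0,"tz":0,"ax":0,"ay":0,"az":0},
    {"tx":0,"ty":0,"tz":0,"ax":0,"ay":0,"az":0},
    {"tx":0,"ty":0,"tz":0,"ax":0,"ay":0,"az":0},
    {"tx":0,"ty":0,"tz":0,"ax":0,"ay":0,"az":0},
    {"tx":0,"ty":0,"tz":0,"ax":0,"ay":0,"az":0},
    {"tx":0,"ty":0,"tz":0,"ax":0,"ay":0,"az":0},
  ],
  claw=-0.5,
)

```text
t: 15.18
ee_pos: [0.5181, -0.2586, 0.0234]
tool_rot: [1.0, -0.011, 0.0, 0.0]
ft_force: [-0.4, 0.1, -0.9]
opening: 0.0639
gripper_force: 0.0
```

>>> drive_tool(
  increments=[
    {"tx":0,"ty":0,"tz":-0.05,"ax":0,"ay":0,"az":0},
    {"tx":0,"ty":0,"tz":-0.12,"ax":0,"ay":0,"az":0},
    {"tx":0,"ty":0,"tz":-0.22,"ax":0,"ay":0,"az":0},
    {"tx":0,"ty":0,"tz":-0.34,"ax":0,"ay":0,"az":0},
    {"tx":0,"ty":0,"tz":-0.48,"ax":0,"ay":0,"az":0},
    {"tx":0,"ty":0,"tz":-0.62,"ax":0,"ay":0,"az":0},
    {"tx":0,"ty":0,"tz":-0.7,"ax":0,"ay":0,"az":0},
    {"tx":0,"ty":0,"tz":-0.7,"ax":0,"ay":0,"az":0},
    {"tx":0,"ty":0,"tz":-0.7,"ax":0,"ay":0,"az":0},
  ],
)

```text
t: 15.93
ee_pos: [0.5186, -0.2588, 0.2005]
tool_rot: [1.0, -0.011, 0.002, 0.001]
ft_force: [-0.5, 0.8, -0.4]
opening: 0.0639
gripper_force: 0.0
```

```bash
python3 - <<'E'
from h import *
c=cap("scene");a=c["image"][140:290,295:485];cv2.imwrite("pics/crop7.png",cv2.resize(a,None,fx=4,fy=4,interpolation=cv2.INTER_CUBIC))
E
python3 fr.py 8
```

```text
top rej None
top mid (np.float64(-0.044), np.float64(0.044), 89)
top left (np.float64(-0.13), np.float64(0.043), 98)
scene rej None
scene mid (np.float64(-0.041), np.float64(0.043), 85)
scene left (np.float64(-0.041), np.float64(0.042), 84)
```

View pics/crop7.png

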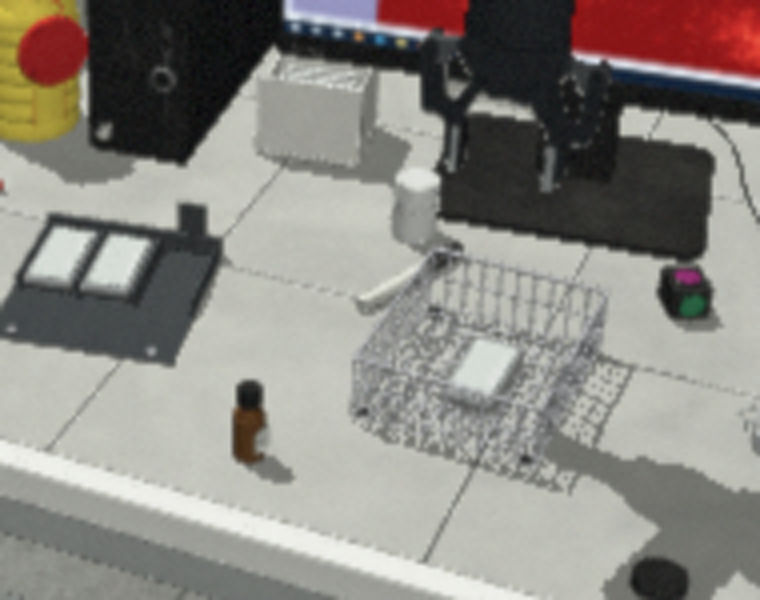

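The case lies flat in the basket at crop (485,368), the gripper is clear above it, and the other two cases, the bottle and the can are where they were.

```bash
python3 -c "
from plant import arm
print(arm.finish_job())"
```

```text
the job is handed in; nothing more can be done
None
```

The rejected chamber (right-hand bay, tab behind it) now lies flat on the basket's bottom, released from about 5 mm up. The two good chambers are still in their bays, the can and bottle are where they were, and the arm never went near the dish. The job was handed in at about 16 s.

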